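# Lock a hammer-head stud into slotted strut

### The job

Take the hammer-head stud out of its nest block and fit it in the slotted strut, anywhere near its middle: feel for the slot without forcing anything, push the head through between the lips against its spring, turn it a quarter turn clockwise (seen from above) while pressed down, and let go, so that the head lies square across the slot, caught under both lips, and the stud stands upright. Leave the small reel, the side cutters and the screwdriver where they are.

Things in the scene. Friction and masses are not known exactly. Their poses are not given: they have to be found in the camera images.
- stud: Loose steel hammer-head stud, 80 mm tall, 150 to 250 g, standing in the nest. Origin: on its axis, underside of its spring foot; z up the stud, x along grip bar and head (a half turn gives the same stud). Heights in mm: foot 0-6.5, 20 in diameter at its flat underside, coned above; head 11-18; shank 10 in diameter; flange 28-31, 28 in diameter; bar 50-80. The foot springs in by up to 10.5 mm: gives at 4 N, then 0.6 N per mm, well damped.
- stud_bar (a point): Middle of the stud's black grip bar, 65 mm above its origin: the bar is 44 (x) by 14 (y) by 30 mm high, flat sides for the fingers.
- stud_head (a point): Middle of the top of the stud's hammer head, 18 mm above its origin. The head is 33 (x) by 19 (y) by 7 mm thick. Two opposite corners are square and two cut back: inside the strut it can turn only clockwise from above, and its square corners stop on the channel walls after 85 to 100 degrees.
- nest: Fixed grey block, 85 (x) by 60 (y) by 26 mm high, with a pocket 36 (x) by 22.5 (y) mm, 22 mm deep, in its middle, in which the stud's foot and head stand, head along x. Origin: centre of its underside; z up. (A tall frame post stands on the bench corner to the left, 0.34 m ahead and 0.37 m left of the robot base: keep the arm clear of it.)
- cradle: Fixed base plate, 240 (x) by 104 (y) by 12 mm, with four low cheeks holding a steel strut, 200 mm long along x and 41 wide, open side up. Origin: centre of the plate's underside; z up. Heights in mm: channel floor 14.5, lips 28 to 33. With the stud caught under the lips its origin is at 10 and its flange 5 mm over the lips; pressed until the flange meets the lips, at 5.
- slot_nominal (a point): Point on the cradle's mid line at the height of the lips' top. The slot (22.5 mm wide, channel inside 35 mm) runs along the cradle's x, but the strut was clamped off centre by an unmeasured amount: its middle line is 0 to 11 mm to either side (y) of this point; find it by touch or sight. Hand forces do not shift it. Over 50 N between stud and strut is forcing.
- reel: Small white reel of copper braid lying flat, 42 mm across, 11 mm high, bystander. Origin: centre of its underside.
- side_cutters: Side cutters lying flat, 52 x 109 x 13 mm, bystander. Origin: centre of the underside.
- screwdriver: Small screwdriver with green handle, lying, 153 mm long, bystander. Origin: centre of the underside.
Not all that is in view belongs to the job. What is shaped like the stud but orange or turquoise is not meant.

How it is judged:
By the outcome, as a careful person would: the job done as asked, in the order asked, and still so for the second after the job is handed in, with the robot touching nothing.
It also fails if it takes over 72 s, if anything falls off the work surface, if the arm or the gripper's body presses on something with over 40 N, if the wrist force passes 120 N, or if a joint passes its speed limit or range.

### The arm

A 7-joint arm with a two-finger parallel gripper is mounted at the origin on a cart in front of the work surface, level with it; the furniture and walls round the work are solid. World frame = base frame: x ahead of the robot, y to its left, z up, the work surface at z = 0. Lengths are in m, angles in degrees, forces in N, time in s.
With the tool pointing down it reaches from about 0.425 to 1.025 m from the base axis. Payload 3.6 kg.
Tool frame: the origin (TCP) lies midway between the tips of the shut fingers; the grasp point (between the pads) lies 19 mm behind it; z points along the fingers, y is the direction in which the jaws open and shut (so a half turn about z gives the same grasp; the last joint's range is limited). The gripper opens to 85 mm and grips with 20 to 120 N. Pads are 22 mm wide; open, the fingers measure 114 mm over their backs; the gripper's body (76 mm by 85 mm) begins 54 mm behind the grasp point. The pads swing forward as they close: fully open they stand 13 mm farther back than shut.
Start: joints at [-81.675, 33.873, 2.773, 92.16, -1.908, 54.013, -1.931], TCP at [0.171, 0.704, 0.231] pointing down, gripper open.
Joint ranges: [-153.93, 153.93], [-27.13, 128.08], [-72.61, 78.16], [10.71, 143.7], [-87.88, 267.88], [4.46, 118.87], [-176.78, 176.78]. Speed limits (degrees/s): [147.25, 147.25, 180, 180, 180, 180, 180].

### API

Orientations are given as [roll, pitch, yaw] about the fixed x, y, z axes, in that order (R = Rz(yaw) Ry(pitch) Rx(roll)).
In Python, from workcell import * gives the robot as it stands.
- The arm moves only by the tool carry_out, never from a script. Its argument "moves" is a list that holds one entry, the list of rows, each a list of 7 numbers: the shift along the tool's x, y, z in m, then the turn, a rotation vector about the tool's x, y, z in rad, then the finger opening in m, from 0 to 0.0854. A call has 1 to 8 rows; each row shifts and turns the commanded pose from where the row before left it, along the tool's axes as they then stand; what a row does not reach is not made up. A row lasts 1/10 s, in which the tool goes at most 50 mm and 8.59 degrees, less where a joint would pass 70% of its speed; a pose out of reach is approached as far as the arm can. A call is refused whole if a number of a shift passes 0.05 or a number of a turn 0.15, either way. A call with a gripper value outside its range is refused whole. The fingers move at their own pace and stop on an object; "force" is the grip in N (left out, the last holds). Time passes only in rows, so rows that do not move let the fingers close. It gives the time, the measured TCP pose, the force and the opening at its end, in the units of the state.
- get_state(): the state, without advancing time (a new reading comes with each control period).
- camera(name): name is "scene" or "top"; returns the picture (420x560x3 uint8, blue, green, red); there is no depth.
- get_calibration(name): a dict with "camera_matrix" (3x3 intrinsics, pixels), "R" (3x3) and "t" (3): a world point X has camera coordinates R X + t. Camera axes: x right, y down, z forward; pixel columns grow to the right and rows downward; lengths in m; the calibration is good to about 2 mm. A picture is of the moment at which its call begins. get_calibration takes no time and is no camera call.
- close_job(): hands the job in, once; it reports no verdict.
The state is a dict: "time_s": time; "joint_positions": joint angles; "joint_velocities": joint speeds; "joint_efforts": joint torques, N m; "tool_pos": TCP position; "ee_rot": TCP orientation; "wrist_force": force on the tool from outside, world axes, zero at the start; "moment": the same for the moment, N m; "opening": finger opening in m.
Only numpy, scipy, OpenCV 4.12 (cv2) and the standard library are available. Lean on these libraries where they do the work, as an engineer would, in place of code of your own. Each camera call takes 0.05 s, during which the arm holds its last target.

## Working session

There is one attempt and no reset: what is moved stays moved. The work goes in short steps, Python scripts to look and compute and a tool call to move; the robot and the scene stay as the last step left them, time stands still between calls to the robot, and variables do not carry over. Pictures are saved under pics/ and viewed, and the job is handed in when it is done.

Besides the shell and the picture viewer there is one more tool, called after "Emit:" as a command line: name --argument value ..., lists and objects as JSON in quotes. carry_out: Moves the arm, as the interface text tells. Its arguments: {"type":"object","properties":{"moves":{"type":"array"},"force":{"type":"number"}},"required":["moves"]}

```bash
mkdir -p pics; ls; python3 - <<'E'
from workcell import *
import cv2
print(get_state())
for n in ("scene","top"):
    c=get_calibration(n); print(n,c)
    cv2.imwrite(f"pics/{n}0.png",camera(n))
E
```

```text
pics
{'time_s': 0.0, 'joint_positions': array([-81.67368592,  33.92577029,   2.76685302,  92.23738855,
        -1.90857553,  54.01204959,  -1.92908969]), 'joint_velocities': array([-0.00264349,  0.07441743,  0.0586945 , -0.11192749, -0.08781326,
        0.06296129, -0.03715401]), 'joint_efforts': array([-4.63180804e-04, -5.48689091e+01,  1.54602706e+00, -1.98134691e+01,
        9.29861621e-03,  8.50641722e-03, -4.62235732e-06]), 'tool_pos': array([0.17129249, 0.7036141 , 0.23013375]), 'ee_rot': array([-1.79871063e+02,  6.48636728e-03,  1.66322961e+02]), 'wrist_force': array([ 0.10285578,  0.37075383, -0.61650222]), 'moment': array([ 0.00605032,  0.01841334, -0.02271525]), 'opening': 0.085354427369808}
scene {'camera_matrix': array([[420.94096764,   0.        , 278.22457595],
       [  0.        , 420.94096764, 206.17160533],
       [  0.        ,   0.        ,   1.        ]]), 'R': array([[ 0.77180795, -0.63582998, -0.00571945],
       [-0.32676305, -0.38889589, -0.86138603],
       [ 0.5454708 ,  0.6666935 , -0.50791868]]), 't': array([-0.49188796,  0.21508276,  0.65621769])}
top {'camera_matrix': array([[429.30815997,   0.        , 276.38820176],
       [  0.        , 429.30815997, 209.75092505],
       [  0.        ,   0.        ,   1.        ]]), 'R': array([[ 7.61589362e-04, -9.99981670e-01, -6.00655292e-03],
       [-9.98336754e-01, -4.14050854e-04, -5.76502683e-02],
       [ 5.76467246e-02,  6.04046837e-03, -9.98318771e-01]]), 't': array([-0.09469554,  0.53489415,  0.90795264])}
```

View pics/scene0.png

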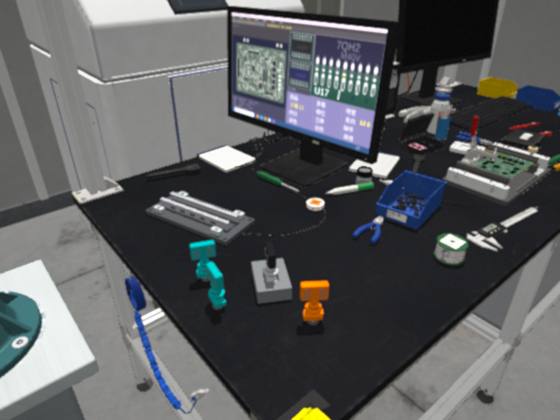

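View pics/top0.png

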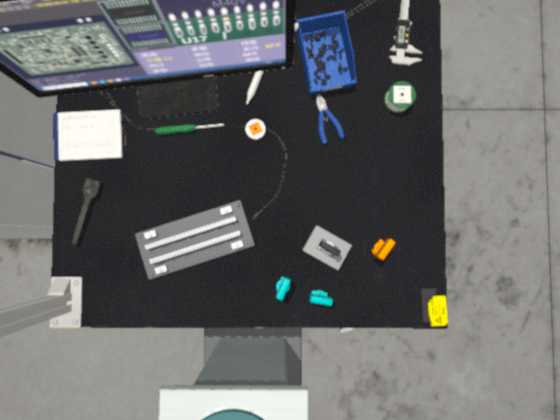

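```bash
cat > h.py <<'E'
from workcell import *
import cv2, numpy as np
def proj(n,X):
    c=get_calibration(n); p=c["R"]@np.array(X,float)+c["t"]; q=c["camera_matrix"]@p; return q[:2]/q[2]
def ray(n,px,z):
    c=get_calibration(n); d=c["R"].T@np.linalg.inv(c["camera_matrix"])@np.array([px[0],px[1],1.]); o=-c["R"].T@c["t"]
    return o+d*(z-o[2])/d[2]
def crop(n,img,x0,y0,x1,y1,f,out):
    cv2.imwrite(out,cv2.resize(img[y0:y1,x0:x1],None,fx=f,fy=f,interpolation=cv2.INTER_CUBIC))
E
python3 - <<'E'
from h import *
for n in("scene","top"):
    c=get_calibration(n);print(n,-c["R"].T@c["t"])
for z in (0,.1,.2,.3,.4,.6): print(z,proj("scene",[.34,.37,z]),proj("top",[.34,.37,z]))
print(proj("top",[0.171,.704,.23]),proj("scene",[0.171,.704,.23]))
a=cv2.imread("pics/scene0.png");b=cv2.imread("pics/top0.png")
crop("",a,0,120,260,300,3,"pics/c1.png")
crop("",b,0,90,270,290,3,"pics/c2.png")
crop("",b,250,210,450,330,4,"pics/c3.png")
crop("",a,150,180,350,330,4,"pics/c4.png")
E
```

```text
scene [ 0.09197655 -0.66660838  0.51576118]
top [ 0.48173612 -0.09995679  0.93669416]
0 [ 98.48160819 190.73639521] [ 61.9483311  299.92922448]
0.1 [ 89.45059902 155.034208  ] [ 35.84356066 307.79433878]
0.2 [ 79.4898868  115.65663613] [  2.6000326  317.81029156]
0.3 [68.44811759 72.00533382] [-41.17437479 330.9990962 ]
0.4 [56.13919882 23.34462334] [-101.42535467  349.15213242]
0.6 [ 26.73429794 -92.90144138] [-331.02713578  418.32892355]
[-219.55872932  427.13468191] [-30.73191317  86.7311833 ]
```

View pics/c1.png

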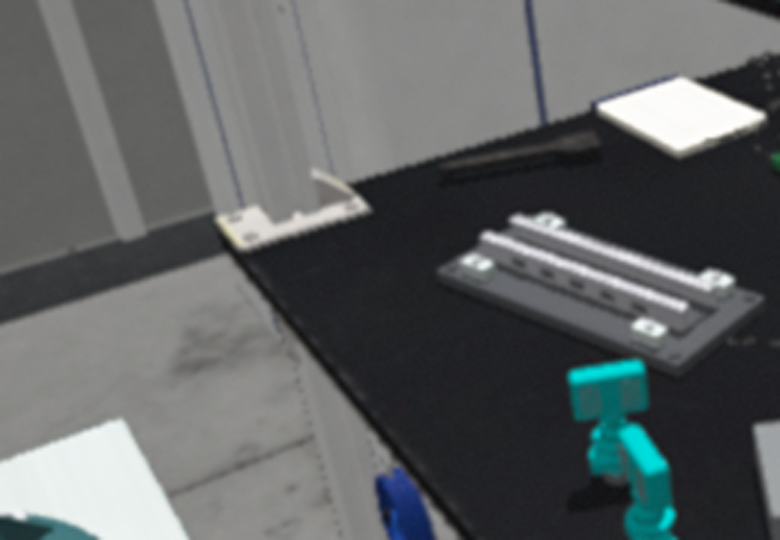

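View pics/c2.png

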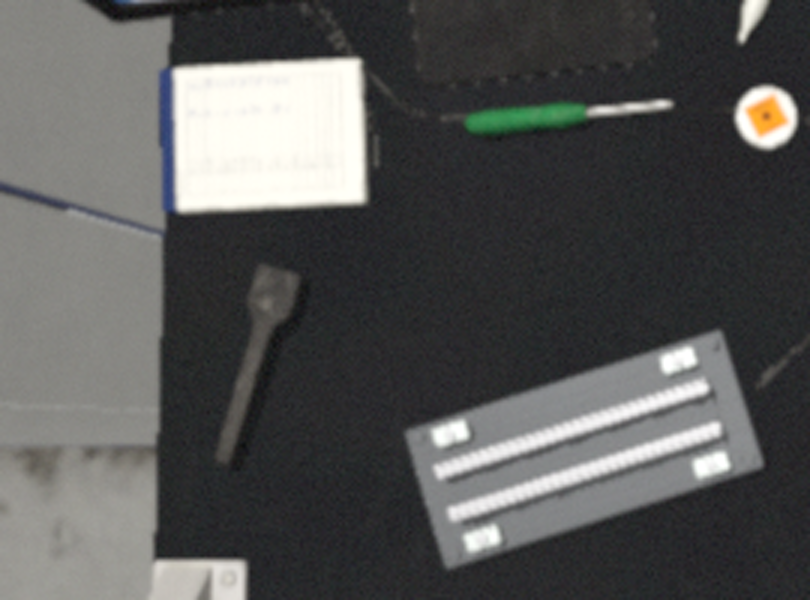

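View pics/c3.png

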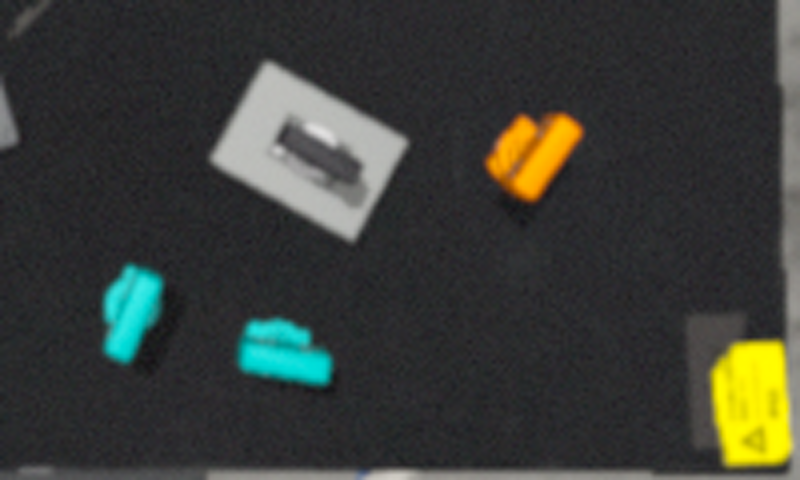

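View pics/c4.png

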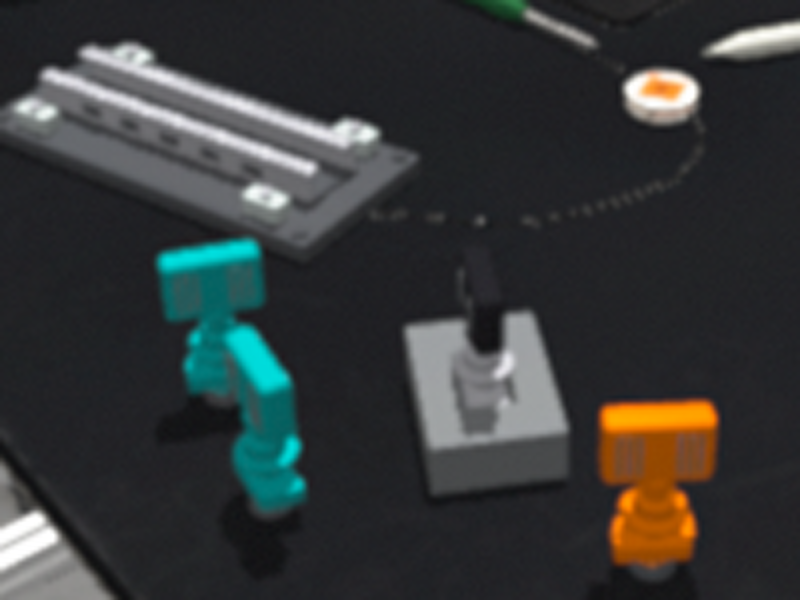

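```bash
python3 - <<'E'
from h import *
a=cv2.imread("pics/scene0.png");b=cv2.imread("pics/top0.png")
cl=cv2.createCLAHE(4,(4,4))
def enh(i):
    l=cv2.cvtColor(i,cv2.COLOR_BGR2LAB); l[:,:,0]=cl.apply(l[:,:,0].copy()); return cv2.cvtColor(l,cv2.COLOR_LAB2BGR)
crop("",enh(a),0,0,190,215,2.7,"pics/d1.png")
crop("",enh(b),0,200,320,420,2.5,"pics/d2.png")
print(proj("top",[0,0,0]),proj("top",[0,0,.3]),proj("scene",[0,0,0]))
E
```

```text
[231.61321339 462.66546475] [208.30259024 574.95257696] [-37.30454741 344.13976053]
```

View pics/d1.png

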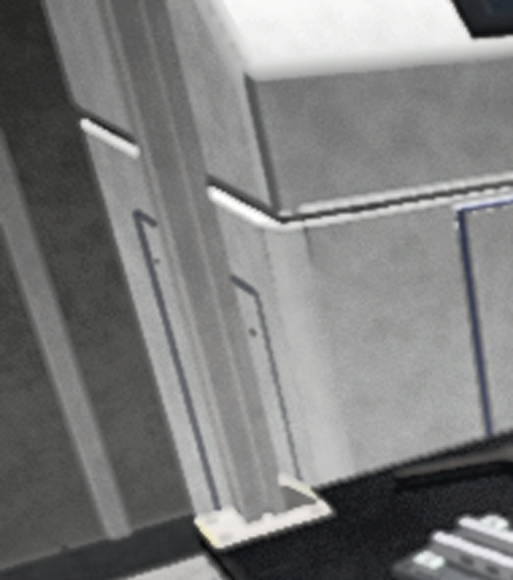

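View pics/d2.png

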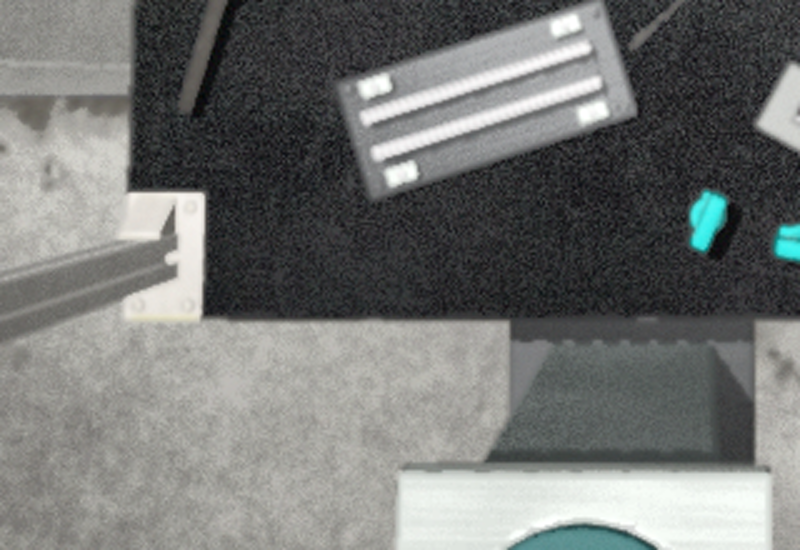

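Candidates in the top view: turquoise decoys at (283,289) and (321,298), orange decoy at (383,248), and a steel stud with a black bar in the grey nest at (328,248). The last one matches the description, and the crop confirms it. The post is tall and stands between the arm and the work, so I'll retract and lift before swinging past it.

Emit:
carry_out --moves '[[[0,-0.03,-0.03,0,0,0,0.06],[0,-0.03,-0.03,0,0,0,0.06],[0,-0.03,-0.03,0,0,0,0.06],[0,-0.03,-0.03,0,0,0,0.06]]]'

```text
time_s: 0.5
tool_pos: [0.1427, 0.5863, 0.3516]
ee_rot: [-179.9, 0.0, 166.3]
wrist_force: [0.1, 0.3, -0.0]
opening: 0.06
```

```bash
python3 - <<'E'
from h import *
s=get_state();print(s["time_s"],s["joint_positions"],s["tool_pos"],s["ee_rot"],s["joint_velocities"])
E
```

```text
0.5 [-82.92523603  18.34185375   3.04646977 100.87554852  -1.09215246
  60.89608884  -3.17747159] [0.14274998 0.58626239 0.3516473 ] [-1.79915573e+02  9.51365687e-03  1.66323122e+02] [ -3.28596102 -38.90791263   0.38265136  15.57124865   2.26772806
  22.21371561  -3.71781649]
```

Emit:
carry_out --moves '[[[0,-0.04,-0.005,0,0,0,0.05],[0,-0.04,-0.005,0,0,0,0.05],[0,-0.04,-0.005,0,0,0,0.05],[0,-0.04,-0.005,0,0,0,0.05],[0,-0.04,-0.005,0,0,0,0.05],[0,-0.04,-0.005,0,0,0,0.05],[0,-0.03,0,0,0,0,0.05]]]'

```text
time_s: 1.2
tool_pos: [0.0788, 0.3229, 0.3812]
ee_rot: [-180.0, 0.0, 166.3]
wrist_force: [0.2, -0.5, -0.2]
opening: 0.0498
```

```bash
python3 - <<'E'
from h import *
s=get_state();print(s["time_s"],s["joint_positions"],s["tool_pos"],s["ee_rot"],s["joint_velocities"])
E
```

```text
1.2 [-8.50100468e+01 -7.20833022e+00  7.88436678e-01  1.25936536e+02
  1.11617858e-01  6.12934749e+01 -7.96462210e+00] [0.07880298 0.32292892 0.38122744] [-1.79977761e+02  2.05146468e-03  1.66316870e+02] [ -1.68712214 -28.38034164  -4.86462735  24.22335632   0.07101213
   3.22233294  -6.33543473]
```

```bash
python3 - <<'E'
from h import *
b=cv2.imread("pics/top0.png"); g=cv2.cvtColor(b,cv2.COLOR_BGR2GRAY)
def quad(x0,y0,x1,y1,z,th,name):
    m=np.zeros_like(g); m[y0:y1,x0:x1]=(g[y0:y1,x0:x1]>th)*255
    m=cv2.morphologyEx(m,cv2.MORPH_CLOSE,np.ones((5,5)))
    c=max(cv2.findContours(m,0,2)[0],key=cv2.contourArea)
    (r)=cv2.minAreaRect(c); p=cv2.boxPoints(r)
    w=np.array([ray("top",q,z)[:2] for q in p]); ce=w.mean(0)
    L=[np.linalg.norm(w[i]-w[i-1]) for i in range(4)]
    i=int(np.argmax(L)); d=w[i]-w[i-1]
    print(name,p.round(1).tolist(),"centre",ce,"sides",np.round(L,4),"yaw",np.degrees(np.arctan2(d[1],d[0])))
quad(295,215,360,280,.026,65,"nest")
quad(130,190,262,285,.012,55,"cradle")
# bar: dark inside nest
m=np.zeros_like(g); m[225:270,310:350]=(g[225:270,310:350]<75)*255
n,l,s,c=cv2.connectedComponentsWithStats(m)
for k in range(1,n):
    if s[k,4]>15:
        pts=np.argwhere(l==k)[:,::-1].astype(np.float32); print(s[k],c[k],cv2.minAreaRect(pts))
crop("",b,305,220,357,276,10,"pics/e1.png")
crop("",b,130,190,265,285,5,"pics/e2.png")
E
```

```text
nest [[300.3999938964844, 250.0], [315.5, 223.3000030517578], [353.1000061035156, 244.39999389648438], [338.1000061035156, 271.20001220703125]] centre [ 0.4551057  -0.20090963] sides [0.0907 0.065  0.091  0.0648] yaw -119.40262128904835
cradle [[132.5, 232.8000030517578], [240.89999389648438, 197.89999389648438], [256.20001220703125, 245.5], [147.6999969482422, 280.29998779296875]] centre [0.47197692 0.08202253] sides [0.1074 0.2453 0.1078 0.2437] yaw -72.0925651782101
[310 225   6   9  28] [311.5        227.64285714] ((312.5, 229.0), (8.0, 5.0), 90.0)
[319 225  31  18 288] [338.84722222 230.51388889] ((334.0, 233.5), (17.0, 30.0), 90.0)
[332 249   7   6  21] [335.61904762 252.        ] ((335.2500305175781, 252.25003051757812), (4.949747085571289, 5.656853675842285), 45.0)
[340 251  10  19 104] [345.97115385 262.93269231] ((344.5, 260.0), (18.0, 9.0), 90.0)
[310 256  25  14 185] [318.05405405 264.68648649] ((322.0, 262.5), (24.0, 13.0), 0.0)
```

View pics/e1.png

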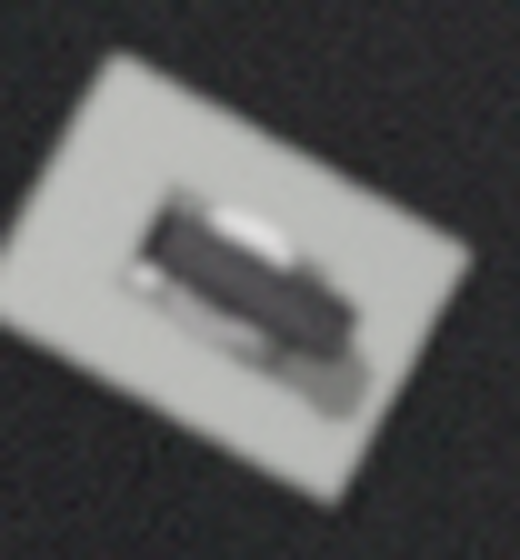

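View pics/e2.png

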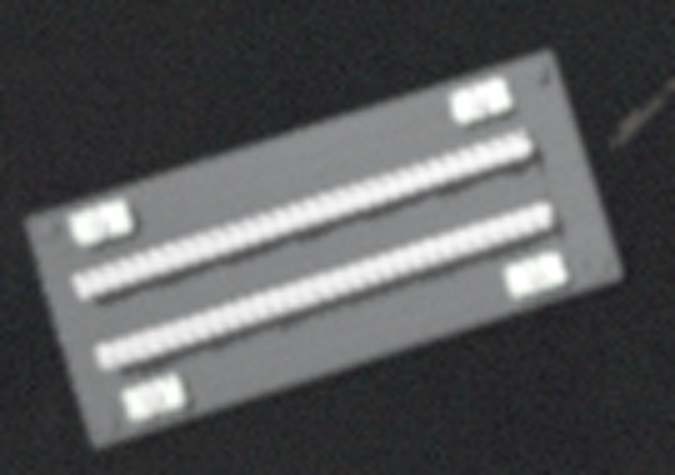

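```bash
python3 - <<'E'
from h import *
b=cv2.imread("pics/top0.png"); g=cv2.cvtColor(b,cv2.COLOR_BGR2GRAY)
for q in ((330,247.5),(329,246)): print("bar",ray("top",q,.084))
x0,y0=130,190
print(np.percentile(g[190:285,130:262],[50,80,90,95,99]))
m=np.zeros_like(g); m[190:285,130:262]=(g[190:285,130:262]>150)*255
n,l,s,c=cv2.connectedComponentsWithStats(m)
L=[]
for k in range(1,n):
    if s[k,4]<15: continue
    pts=np.argwhere(l==k)[:,::-1]; w=np.array([ray("top",p,.033)[:2] for p in pts])
    wts=g[l==k].astype(float)-90
    ce=(w*wts[:,None]).sum(0)/wts.sum(); u,sv,vt=np.linalg.svd(w-w.mean(0)); d=vt[0]; 
    print(s[k],ce,np.ptp((w-ce)@vt[0]),np.ptp((w-ce)@vt[1]),np.degrees(np.arctan2(d[1],d[0])))
# scene
a=cv2.imread("pics/scene0.png"); ga=cv2.cvtColor(a,cv2.COLOR_BGR2GRAY)
m=np.zeros_like(ga); m[185:242,145:258]=(ga[185:242,145:258]>135)*255
n,l,s,c=cv2.connectedComponentsWithStats(m)
for k in range(1,n):
    if s[k,4]<15: continue
    pts=np.argwhere(l==k)[:,::-1]; w=np.array([ray("scene",p,.033)[:2] for p in pts])
    ce=w.mean(0); u,sv,vt=np.linalg.svd(w-ce); d=vt[0]; 
    print("scene",s[k],ce,np.ptp((w-ce)@vt[0]),np.ptp((w-ce)@vt[1]),np.degrees(np.arctan2(d[1],d[0])))
E
```

```text
bar [ 0.4562251  -0.20090154  0.084     ]
bar [ 0.45918085 -0.19894356  0.084     ]
[ 45. 138. 180. 229. 246.]
[219 205  14  10 100] [0.53438627 0.01307196] 0.027351752629123045 0.016093991518053186 108.42536785136026
[144 215  93  35 586] [0.48683875 0.08617379] 0.20253783046690438 0.012942267447098399 108.0209897222808
[143 229  14  11  98] [0.48291839 0.17248198] 0.027134368750364284 0.016234942821746735 107.55420233917262
[148 230  93  34 582] [0.45675705 0.07685477] 0.20217445352879448 0.012765388736938684 107.98234319574463
[230 240  14  10 101] [ 0.46125929 -0.01060413] 0.02777308319426103 0.0160894013742306 -72.36855094689145
[154 264  13  11  95] [0.4094657  0.14897258] 0.02648608455251151 0.016133595376251798 -69.76252742219275
scene [170 191  75  26 345] [0.49108273 0.08110094] 0.20790186614247286 0.02830811413470162 -71.56256625064484
scene [161 197  68  27 265] [0.45628688 0.07551916] 0.20228043169537696 0.014179939908551417 -72.09379035464252
scene [153 204  11   7  50] [0.40113406 0.13793895] 0.03032341612199086 0.01937718661122278 -87.84418505443983
scene [210 226  12   7  60] [ 0.45261236 -0.02071092] 0.027977502901387345 0.018575786233738893 -80.96768352520265
```

Emit:
carry_out --moves '[[[-0.046,-0.0032,0,0,0,0.14,0.05],[-0.046,-0.0032,0,0,0,0.14,0.05],[-0.046,-0.0032,0,0,0,0.14,0.05],[-0.046,-0.0032,0,0,0,0.14,0.05],[-0.046,-0.0032,0,0,0,0.14,0.05],[-0.046,-0.0032,0,0,0,0.14,0.05],[-0.046,-0.0032,0,0,0,0.14,0.05],[-0.046,-0.0032,0,0,0,0.14,0.05]]]'

```text
time_s: 2.0
tool_pos: [0.3245, 0.0729, 0.3813]
ee_rot: [180.0, -0.0, 101.8]
wrist_force: [0.7, 0.1, 0.1]
opening: 0.0499
```

```bash
cat >> h.py <<'E'
def rpyR(e):
    from scipy.spatial.transform import Rotation as Ro
    return Ro.from_euler("xyz",e,degrees=True).as_matrix()
def togo(p,yaw=None):
    s=get_state(); R=rpyR(s["ee_rot"]); d=R.T@(np.array(p)-s["tool_pos"])
    print("t",s["time_s"],"pos",s["tool_pos"].round(4),"rot",s["ee_rot"].round(2),"q",s["joint_positions"].round(1),"open",round(s["opening"],4),"F",s["wrist_force"].round(2),"M",s["moment"].round(3))
    print("shift tool:",d.round(4), "turn about tool z:",None if yaw is None else -np.radians((yaw-s["ee_rot"][2]+180)%360-180).round(4))
E
python3 -c "
from h import *
togo([.456,-.201,.13],60.6)"
```

```text
t 2.0 pos [0.3245 0.0729 0.3813] rot [179.96  -0.   101.8 ] q [-56.3 -10.5  30.3 126.9   6.   62.3 -17.4] open 0.0499 F [0.66 0.06 0.07] M [ 0.041 -0.123  0.016]
shift tool: [-0.295   0.0726  0.2513] turn about tool z: 0.719
```

Emit:
carry_out --moves '[[[-0.046,-0.003,0,0,0,0.144,0.05],[-0.046,0,0,0,0,0.144,0.05],[-0.046,0.005,0,0,0,0.144,0.05],[-0.046,0.01,0,0,0,0.144,0.05],[-0.035,0.015,0,0,0,0.144,0.05]]]'

```text
time_s: 2.5
tool_pos: [0.3351, -0.1508, 0.3812]
ee_rot: [-180.0, -0.1, 60.4]
wrist_force: [0.3, 1.3, -0.4]
opening: 0.05
```

```bash
python3 -c "
from h import *
togo([.456,-.201,.13],60.6)
cv2.imwrite('pics/f1.png',camera('scene'))"
```

```text
t 2.5 pos [ 0.3351 -0.1508  0.3812] rot [-1.7999e+02 -7.0000e-02  6.0450e+01] q [-39.4 -10.   49.8 124.4   8.5  62.3 -23.6] open 0.05 F [ 0.35  1.35 -0.35] M [ 0.065 -0.102 -0.01 ]
shift tool: [0.0156 0.13   0.2512] turn about tool z: -0.0026
```

View pics/f1.png

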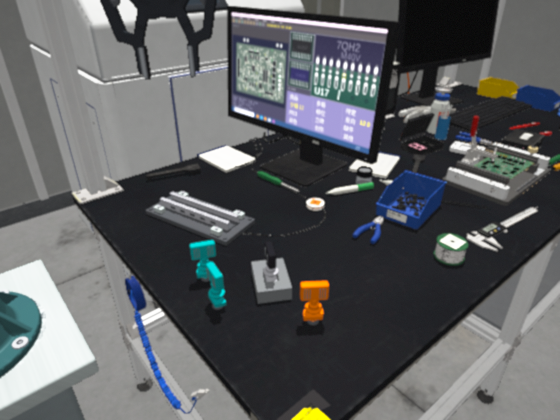

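```bash
python3 -c "
from h import *
for p in ([.456,-.201,.069],[.458,-.2,.069],[.456,-.201,.084],[.456,-.201,.054]): print(proj('scene',p))
a=cv2.imread('pics/scene0.png'); crop('',a,240,225,310,310,8,'pics/g1.png')"
```

```text
[271.05368689 254.68430859]
[271.58879661 253.97386339]
[270.92908305 247.72370303]
[271.17573711 261.50226468]
```

View pics/g1.png

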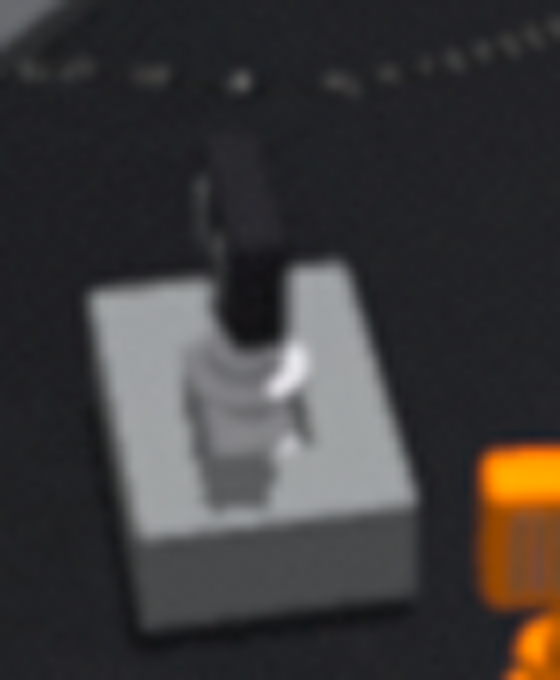

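Emit:
carry_out --moves '[[[0.0026,0.03,0.02,0,0,0,0.05],[0.003,0.03,0.03,0,0,0,0.05],[0.003,0.03,0.04,0,0,0,0.05],[0.003,0.03,0.04,0,0,0,0.05],[0.004,0.01,0.04,0,0,0,0.05],[0,0,0.03,0,0,0,0.05]]]'

```text
time_s: 3.15
tool_pos: [0.4528, -0.1931, 0.1842]
ee_rot: [-179.7, 0.0, 61.0]
wrist_force: [-0.0, 0.4, 0.7]
opening: 0.0502
```

```bash
python3 -c "
from h import *
togo([.456,-.201,.05],60.6)
b=camera('top');a=camera('scene')
crop('',a,150,130,350,310,4,'pics/g2.png')
crop('',b,270,190,400,290,6,'pics/g3.png')"
```

```text
t 3.15 pos [ 0.4528 -0.1931  0.1842] rot [-1.7966e+02  1.0000e-02  6.1020e+01] q [-17.   28.7  47.9 125.3 -33.6  40.   25.2] open 0.0502 F [-0.    0.39  0.71] M [0.025 0.023 0.053]
shift tool: [-0.0053  0.0074  0.1342] turn about tool z: 0.0074
```

View pics/g2.png

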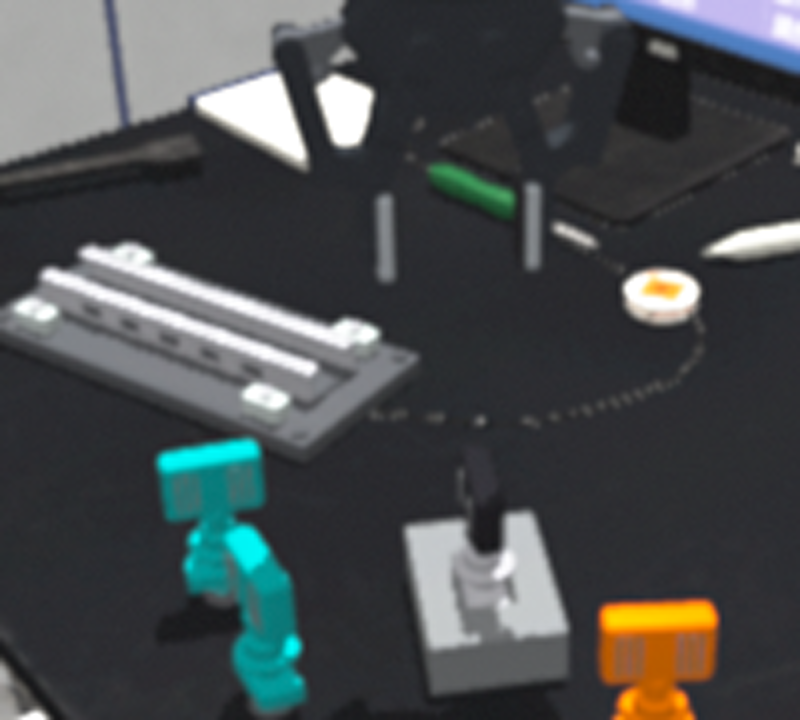

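View pics/g3.png

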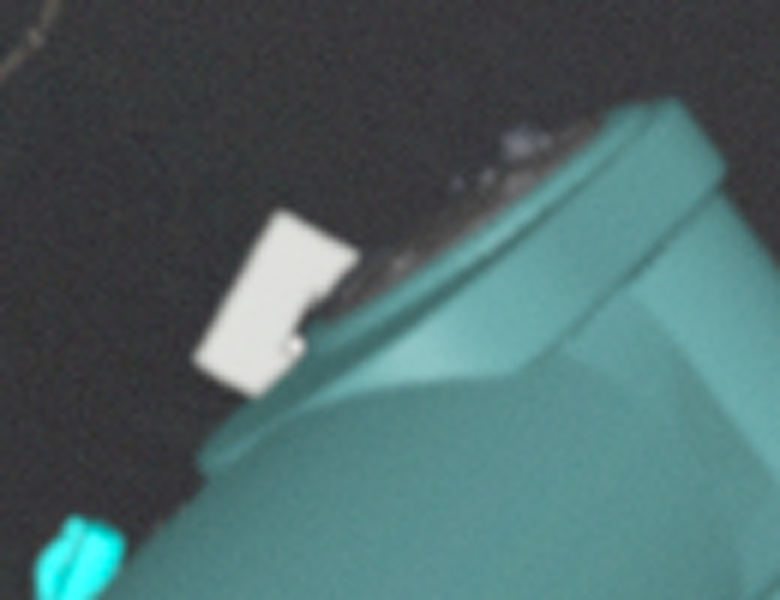

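Emit:
carry_out --moves '[[[0,0,0.02,0,0,0,0.05],[0,0,0,0,0,0,0.05],[0,0,0,0,0,0,0.05]]]'

```text
time_s: 3.55
tool_pos: [0.452, -0.1931, 0.1687]
ee_rot: [-179.9, -0.2, 60.9]
wrist_force: [-0.8, -0.7, -0.4]
opening: 0.0502
```

```bash
python3 -c "
from h import *
togo([.456,-.201,.052],60.6)"
```

```text
t 3.55 pos [ 0.452  -0.1931  0.1687] rot [-1.7985e+02 -1.7000e-01  6.0950e+01] q [-15.4  29.7  45.9 126.2 -35.7  38.   27.1] open 0.0502 F [-0.8  -0.66 -0.44] M [-0.008 -0.058  0.059]
shift tool: [-0.0053  0.0076  0.1167] turn about tool z: 0.0061
```

Emit:
carry_out --moves '[[[-0.0053,0.0076,0.02,0,0,0.006,0.05],[0,0,0.025,0,0,0,0.05],[0,0,0.025,0,0,0,0.05],[0,0,0.02,0,0,0,0.05],[0,0,0,0,0,0,0.05],[0,0,0,0,0,0,0.05]]]'

```text
time_s: 4.15
tool_pos: [0.4565, -0.2014, 0.0788]
ee_rot: [-179.9, -0.2, 60.6]
wrist_force: [0.4, -0.5, 0.6]
opening: 0.0503
```

```bash
python3 -c "
from h import *
togo([.456,-.201,.052],60.6)
a=camera('scene')
crop('',a,220,190,320,310,6,'pics/g4.png')"
```

```text
t 4.15 pos [ 0.4565 -0.2014  0.0788] rot [-1.799e+02 -1.600e-01  6.061e+01] q [ -5.5  37.3  34.  128.  -47.   27.8  36.8] open 0.0503 F [ 0.44 -0.48  0.57] M [-0.028  0.044 -0.005]
shift tool: [ 0.0001 -0.0006  0.0268] turn about tool z: 0.0001
```

View pics/g4.png

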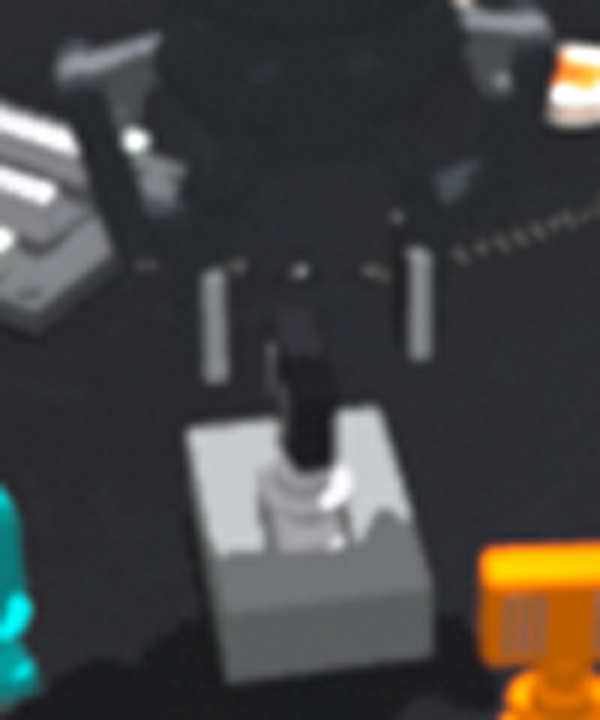

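The bar (crop px ~(305,390)) is midway between the fingers (215 and 420). I'll descend and close.

Emit:
carry_out --moves '[[[0,0,0.012,0,0,0,0.05],[0,0,0.015,0,0,0,0.05],[0,0,0,0,0,0,0.035],[0,0,0,0,0,0,0.025],[0,0,0,0,0,0,0.018],[0,0,0,0,0,0,0.01],[0,0,0,0,0,0,0.005],[0,0,0,0,0,0,0.005]]]' --force 60

```text
time_s: 5.0
tool_pos: [0.4559, -0.2011, 0.0508]
ee_rot: [-179.8, -0.1, 60.6]
wrist_force: [-0.1, 0.4, 3.0]
opening: 0.013
```

```bash
python3 -c "
from h import *
togo([.456,-.201,.052],60.6)
a=camera('scene')
crop('',a,220,190,320,310,6,'pics/g5.png')"
```

```text
t 5.0 pos [ 0.4559 -0.2011  0.0508] rot [-1.7984e+02 -1.4000e-01  6.0600e+01] q [ -2.6  39.5  29.8 128.5 -50.5  24.4  39.8] open 0.013 F [-0.13  0.42  3.01] M [ 0.104 -0.135 -0.023]
shift tool: [ 0.0001 -0.     -0.0012] turn about tool z: -0.0001
```

View pics/g5.png

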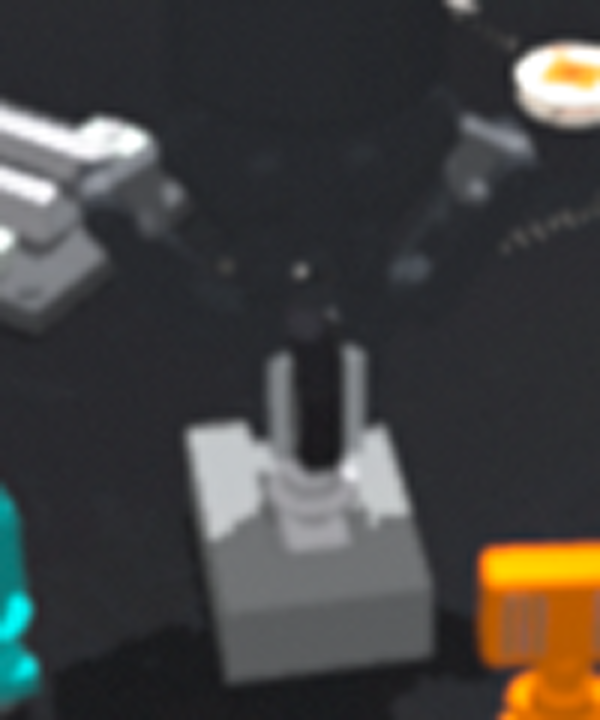

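Emit:
carry_out --moves '[[[0,0,-0.01,0,0,0,0.005],[0,0,-0.015,0,0,0,0.005],[0,0,-0.02,0,0,0,0.005],[0,0,-0.02,0,0,0,0.005],[0,0,-0.02,0,0,0,0.005],[0,0,0,0,0,0,0.005]]]'

```text
time_s: 5.65
tool_pos: [0.4566, -0.202, 0.1373]
ee_rot: [180.0, -0.1, 60.6]
wrist_force: [0.2, 0.2, -1.7]
opening: 0.0133
```

```bash
python3 -c "
from h import *
togo([.4718,.0815,.16],108)
a=camera('scene')
crop('',a,200,150,320,290,5,'pics/g6.png')"
```

```text
t 5.65 pos [ 0.4566 -0.202   0.1373] rot [ 1.7999e+02 -1.4000e-01  6.0590e+01] q [-11.5  32.7  42.2 126.5 -39.9  34.8  30.9] open 0.0133 F [ 0.2   0.21 -1.73] M [-0.014 -0.017 -0.004]
shift tool: [ 0.2545 -0.126  -0.0221] turn about tool z: -0.8274
```

View pics/g6.png

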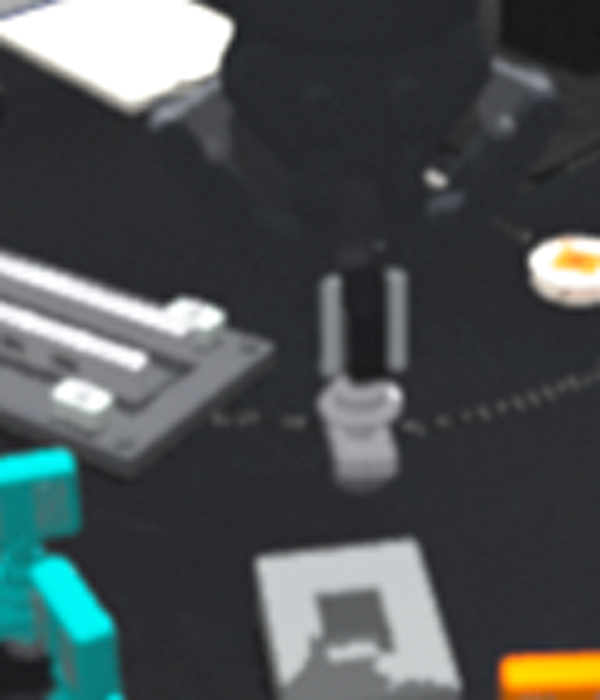

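Emit:
carry_out --moves '[[[0.0318,-0.0158,-0.004,0,0,0,0.005],[0.0318,-0.0158,-0.004,0,0,0,0.005],[0.0318,-0.0158,-0.004,0,0,0,0.005],[0.0318,-0.0158,-0.004,0,0,0,0.005],[0.0318,-0.0158,-0.004,0,0,0,0.005],[0.0318,-0.0158,0,0,0,0,0.005],[0.0318,-0.0158,0,0,0,0,0.005],[0.0318,-0.0158,0,0,0,0,0.005]]]'

```text
time_s: 6.5
tool_pos: [0.4694, 0.0838, 0.1554]
ee_rot: [-179.7, -0.0, 60.6]
wrist_force: [0.3, -0.5, -1.1]
opening: 0.0135
```

Emit:
carry_out --moves '[[[0,0,0,0,0,-0.14,0.005],[0,0,0,0,0,-0.14,0.005],[0,0,0,0,0,-0.14,0.005],[0,0,0,0,0,-0.14,0.005],[0,0,0,0,0,-0.14,0.005],[0,0,0,0,0,-0.127,0.005],[0,0,0,0,0,0,0.005]]]'

```text
time_s: 7.2
tool_pos: [0.4696, 0.0822, 0.1556]
ee_rot: [-179.8, -0.3, 108.0]
wrist_force: [0.7, -0.6, -1.8]
opening: 0.0132
```

```bash
python3 -c "
from h import *
togo([.4718,.0815,.095],108)
a=camera('scene');b=camera('top')
crop('',a,120,110,280,250,5,'pics/g7.png')
cv2.imwrite('pics/g8.png',b)"
```

```text
t 7.2 pos [0.4696 0.0822 0.1556] rot [-179.84   -0.29  107.97] q [-40.8  26.9  34.2 128.2 -28.7  32.6  33.2] open 0.0132 F [ 0.68 -0.55 -1.76] M [ 0.003  0.009 -0.007]
shift tool: [-0.0016  0.0021  0.0606] turn about tool z: -0.0006
```

View pics/g7.png

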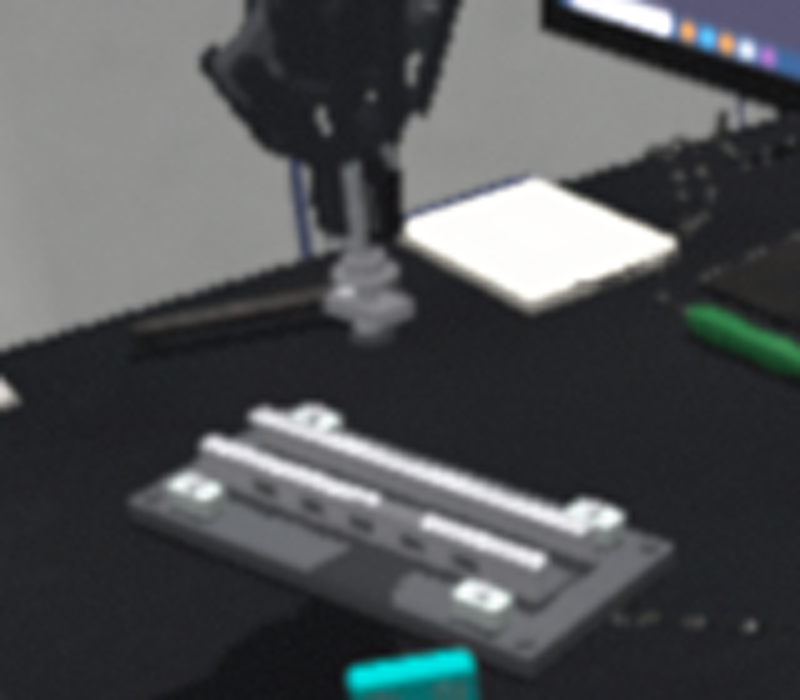

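View pics/g8.png

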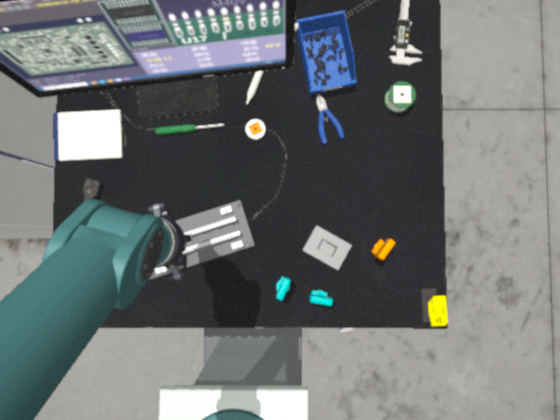

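Emit:
carry_out --moves '[[[-0.0016,0.0021,0.02,0,0,0,0.005],[0,0,0.02,0,0,0,0.005],[0,0,0.015,0,0,0,0.005],[0,0,0.007,0,0,0,0.005],[0,0,0,0,0,0,0.005],[0,0,0,0,0,0,0.005]]]'

```text
time_s: 7.9
tool_pos: [0.4731, 0.0816, 0.0946]
ee_rot: [-180.0, -0.2, 107.9]
wrist_force: [-0.7, 0.2, -1.5]
opening: 0.0132
```

```bash
python3 -c "
from h import *
togo([.4718,.0815,.077],108)
a=camera('scene')
crop('',a,150,150,250,250,6,'pics/g9.png')"
```

```text
t 7.9 pos [0.4731 0.0816 0.0946] rot [-179.96   -0.22  107.93] q [-34.5  32.6  26.5 129.8 -35.7  24.8  39.4] open 0.0132 F [-0.7   0.16 -1.54] M [-0.015 -0.008  0.007]
shift tool: [ 0.0003 -0.0012  0.0176] turn about tool z: -0.0012
```

View pics/g9.png

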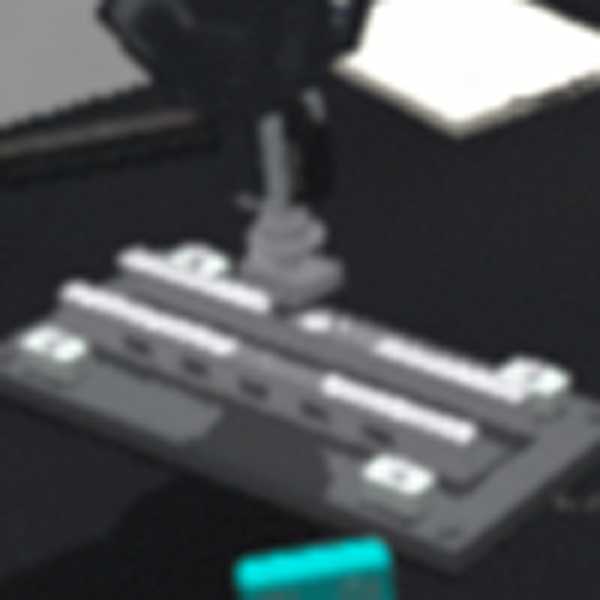

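Emit:
carry_out --moves '[[[0,-0.0012,0.006,0,0,0,0.005],[0,0,0.006,0,0,0,0.005],[0,0,0,0,0,0,0.005]]]'

```text
time_s: 8.25
tool_pos: [0.4712, 0.0814, 0.0819]
ee_rot: [-179.9, -0.3, 108.0]
wrist_force: [-0.4, 0.7, -1.9]
opening: 0.013
```

```bash
python3 -c "
from h import *
togo([.4718,.0815,.077],108)
print(proj('scene',[.4731,.0816,.048]))
a=camera('scene')
crop('',a,150,150,250,250,6,'pics/g10.png')"
```

```text
t 8.25 pos [0.4712 0.0814 0.0819] rot [-179.89   -0.27  107.98] q [-33.1  33.7  24.6 130.2 -37.   23.   40.6] open 0.013 F [-0.37  0.74 -1.86] M [-0.017  0.024 -0.002]
shift tool: [-0.0001  0.0006  0.0049] turn about tool z: -0.0004
[198.47469856 200.55969146]
```

View pics/g10.png

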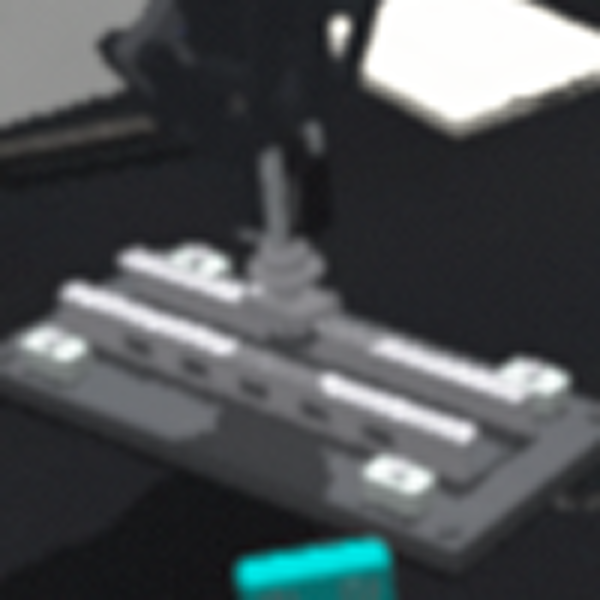

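Emit:
carry_out --moves '[[[0,0.0003,0.002,0,0,0,0.005],[0,0,0.002,0,0,0,0.005],[0,0,0.002,0,0,0,0.005]]]'

```text
time_s: 8.6
tool_pos: [0.4721, 0.0815, 0.0763]
ee_rot: [-180.0, -0.2, 108.0]
wrist_force: [0.4, 0.6, -1.8]
opening: 0.0131
```

Emit:
carry_out --moves '[[[0,0,0.002,0,0,0,0.005],[0,0,0.002,0,0,0,0.005]]]'

```text
time_s: 8.8
tool_pos: [0.472, 0.0815, 0.0722]
ee_rot: [-180.0, -0.2, 108.0]
wrist_force: [0.2, 1.1, -2.4]
opening: 0.0135
```

Emit:
carry_out --moves '[[[0,0,0.002,0,0,0,0.005],[0,0,0.002,0,0,0,0.005]]]'

```text
time_s: 9.0
tool_pos: [0.472, 0.0815, 0.0682]
ee_rot: [-179.9, -0.2, 108.0]
wrist_force: [0.7, 0.7, -1.9]
opening: 0.013
```

Emit:
carry_out --moves '[[[0,0,0.002,0,0,0,0.005],[0,0,0,0,0,0,0.005]]]'

```text
time_s: 9.2
tool_pos: [0.4718, 0.0815, 0.0661]
ee_rot: [-179.9, -0.3, 108.0]
wrist_force: [-0.1, 1.0, -1.9]
opening: 0.013
```

Emit:
carry_out --moves '[[[0,0.0005,0,0,0,0,0.005],[0,0.0005,0,0,0,0,0.005],[0,0,0,0,0,0,0.005]]]'

```text
time_s: 9.5
tool_pos: [0.4731, 0.0818, 0.0665]
ee_rot: [-180.0, -0.2, 108.0]
wrist_force: [0.6, 1.2, -2.2]
opening: 0.013
```

Emit:
carry_out --moves '[[[0,0.0005,0,0,0,0,0.005],[0,0,0,0,0,0,0.005]]]'

```text
time_s: 9.7
tool_pos: [0.4732, 0.0819, 0.0664]
ee_rot: [-179.9, -0.3, 108.0]
wrist_force: [0.1, -0.3, -1.4]
opening: 0.0132
```

Emit:
carry_out --moves '[[[0,0.0005,0,0,0,0,0.005],[0,0,0,0,0,0,0.005]]]'

```text
time_s: 9.9
tool_pos: [0.4733, 0.082, 0.0664]
ee_rot: [-179.9, -0.3, 108.0]
wrist_force: [-0.8, -0.1, -1.0]
opening: 0.0134
```

Emit:
carry_out --moves '[[[0,0.001,0,0,0,0,0.005],[0,0,0,0,0,0,0.005]]]'

```text
time_s: 10.1
tool_pos: [0.4733, 0.082, 0.0662]
ee_rot: [-179.8, -0.3, 108.0]
wrist_force: [-3.3, -2.4, 0.2]
opening: 0.0132
```

Emit:
carry_out --moves '[[[0,0.001,0,0,0,0,0.005],[0,0,0,0,0,0,0.005]]]'

```text
time_s: 10.3
tool_pos: [0.4735, 0.0821, 0.0661]
ee_rot: [-179.7, -0.3, 108.0]
wrist_force: [-4.4, -1.8, 2.1]
opening: 0.0131
```

Emit:
carry_out --moves '[[[0,-0.002,0,0,0,0,0.005],[0,-0.002,0,0,0,0,0.005],[0,0,0,0,0,0,0.005]]]'

```text
time_s: 10.6
tool_pos: [0.4731, 0.0818, 0.0666]
ee_rot: [179.9, -0.2, 108.0]
wrist_force: [-0.4, -1.2, -1.4]
opening: 0.0132
```

Emit:
carry_out --moves '[[[0,-0.001,0,0,0,0,0.005],[0,0,0,0,0,0,0.005]]]'

```text
time_s: 10.8
tool_pos: [0.472, 0.0815, 0.0666]
ee_rot: [180.0, -0.2, 108.0]
wrist_force: [-0.6, 0.4, -1.6]
opening: 0.0132
```

Emit:
carry_out --moves '[[[0,-0.001,0,0,0,0,0.005],[0,0,0,0,0,0,0.005]]]'

```text
time_s: 11.0
tool_pos: [0.4703, 0.0809, 0.0665]
ee_rot: [-180.0, -0.2, 108.0]
wrist_force: [0.0, 0.4, -2.3]
opening: 0.0128
```

Emit:
carry_out --moves '[[[0,-0.001,0,0,0,0,0.005],[0,0,0,0,0,0,0.005]]]'

```text
time_s: 11.2
tool_pos: [0.4697, 0.0807, 0.0665]
ee_rot: [180.0, -0.2, 108.0]
wrist_force: [0.8, 0.3, -1.7]
opening: 0.0134
```

Emit:
carry_out --moves '[[[0,-0.001,0,0,0,0,0.005],[0,0,0,0,0,0,0.005]]]'

```text
time_s: 11.4
tool_pos: [0.4696, 0.0807, 0.0666]
ee_rot: [179.9, -0.2, 108.0]
wrist_force: [2.1, 2.2, -3.7]
opening: 0.0139
```

Emit:
carry_out --moves '[[[0,0.002,0,0,0,0,0.005],[0,0.001,0,0,0,0,0.005],[0,0,0,0,0,0,0.005]]]'

```text
time_s: 11.7
tool_pos: [0.4702, 0.081, 0.0662]
ee_rot: [-179.9, -0.3, 108.0]
wrist_force: [0.5, 0.2, -2.3]
opening: 0.013
```

Emit:
carry_out --moves '[[[0,0.001,0,0,0,0,0.005],[0,0,0,0,0,0,0.005]]]'

```text
time_s: 11.9
tool_pos: [0.4717, 0.0814, 0.0664]
ee_rot: [-179.9, -0.2, 108.0]
wrist_force: [0.0, 0.7, -2.0]
opening: 0.0135
```

Emit:
carry_out --moves '[[[0,0,0.002,0,0,0,0.005],[0,0,0.002,0,0,0,0.005],[0,0,0.002,0,0,0,0.005],[0,0,0,0,0,0,0.005]]]'

```text
time_s: 12.3
tool_pos: [0.4719, 0.0815, 0.0604]
ee_rot: [-179.9, -0.3, 108.0]
wrist_force: [-0.4, -0.0, 3.4]
opening: 0.0133
```

Emit:
carry_out --moves '[[[0,0,0.002,0,0,0,0.005],[0,0,0.002,0,0,0,0.005],[0,0,0,0,0,0,0.005]]]'

```text
time_s: 12.6
tool_pos: [0.4718, 0.0815, 0.0565]
ee_rot: [-179.9, -0.3, 108.0]
wrist_force: [-2.0, -0.1, 5.6]
opening: 0.0132
```

Emit:
carry_out --moves '[[[0,0,0.002,0,0,0,0.005],[0,0,0.0013,0,0,0,0.005],[0,0,0,0,0,0,0.005]]]'

```text
time_s: 12.9
tool_pos: [0.4718, 0.0815, 0.0534]
ee_rot: [-180.0, -0.3, 108.0]
wrist_force: [-1.5, 0.3, 6.9]
opening: 0.0132
```

```bash
python3 -c "
from h import *
togo([.4715,.0813,.0532],18)
a=camera('scene')
crop('',a,150,150,250,250,6,'pics/g11.png')"
```

```text
t 12.9 pos [0.4718 0.0815 0.0534] rot [-179.95   -0.28  107.96] q [-29.8  36.3  20.2 130.6 -39.9  19.   43. ] open 0.0132 F [-1.54  0.29  6.91] M [-0.025  0.304 -0.011]
shift tool: [-0.0001 -0.0004  0.0002] turn about tool z: 1.5701
```

View pics/g11.png

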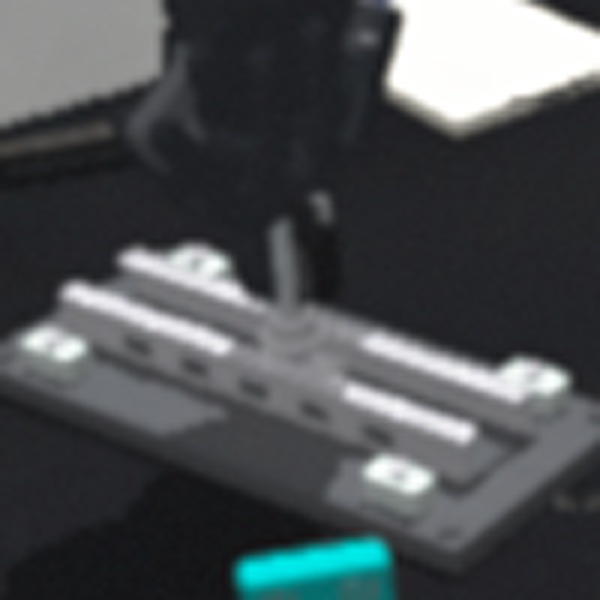

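Emit:
carry_out --moves '[[[0,0,0,0,0,0.1,0.005],[0,0,0,0,0,0.1,0.005],[0,0,0,0,0,0.1,0.005]]]'

```text
time_s: 13.25
tool_pos: [0.4723, 0.0816, 0.0536]
ee_rot: [-179.9, -0.3, 90.6]
wrist_force: [-1.2, -0.3, 7.4]
opening: 0.013
```

```bash
python3 -c "
from h import *
togo([.4715,.0813,.0532],18)"
```

```text
t 13.25 pos [0.4723 0.0816 0.0536] rot [-179.93   -0.26   90.55] q [-32.8  37.2  24.5 130.7 -46.2  20.7  32. ] open 0.013 F [-1.19 -0.31  7.43] M [-0.008  0.255 -0.021]
shift tool: [-0.0003 -0.0008  0.0004] turn about tool z: 1.2662
```

Turning freely: force 7 N up and almost no moment. I'll continue.

Emit:
carry_out --moves '[[[0,-0.0004,0,0,0,0.1,0.005],[0,0,0,0,0,0.1,0.005],[0,0,0,0,0,0.1,0.005],[0,0,0,0,0,0.1,0.005]]]'

```text
time_s: 13.65
tool_pos: [0.4726, 0.0816, 0.0537]
ee_rot: [-179.9, -0.2, 67.6]
wrist_force: [-0.4, -0.7, 7.4]
opening: 0.0131
```

```bash
python3 -c "
from h import *
togo([.4715,.0813,.0532],18)"
```

```text
t 13.65 pos [0.4726 0.0816 0.0537] rot [-179.91   -0.22   67.64] q [-36.9  38.7  30.5 130.9 -53.7  23.5  16.7] open 0.0131 F [-0.43 -0.75  7.4 ] M [0.003 0.17  0.076]
shift tool: [-0.0007 -0.0009  0.0005] turn about tool z: 0.8663
```

Emit:
carry_out --moves '[[[-0.0004,-0.0008,0.0002,0,0,0.1,0.005],[-0.0003,-0.0003,0.0001,0,0,0.1,0.005],[0,0,0,0,0,0.1,0.005]]]'

```text
time_s: 13.95
tool_pos: [0.4721, 0.0815, 0.0536]
ee_rot: [-179.9, -0.2, 50.5]
wrist_force: [-0.1, 0.3, 7.5]
opening: 0.0134
```

```bash
python3 -c "
from h import *
togo([.4715,.0813,.0532],18)"
```

```text
t 13.95 pos [0.4721 0.0815 0.0536] rot [-179.91   -0.24   50.45] q [-39.9  40.   34.9 131.1 -58.6  25.8   4.5] open 0.0134 F [-0.08  0.33  7.51] M [ 0.087 -0.102  0.043]
shift tool: [-0.0005 -0.0003  0.0004] turn about tool z: 0.5664
```

Emit:
carry_out --moves '[[[-0.0004,-0.0003,0.0002,0,0,0.1,0.005],[-0.0002,0,0.0001,0,0,0.1,0.005],[0,0,0,0,0,0.1,0.005],[0,0,0,0,0,0.06,0.005]]]'

```text
time_s: 14.35
tool_pos: [0.4717, 0.0812, 0.0532]
ee_rot: [-179.9, -0.2, 29.9]
wrist_force: [0.9, 1.0, 7.8]
opening: 0.0131
```

```bash
python3 -c "
from h import *
togo([.4715,.0813,.0532],18)"
```

```text
t 14.35 pos [0.4717 0.0812 0.0532] rot [-179.85   -0.19   29.88] q [-43.2  42.   40.2 131.3 -63.4  29.1 -11.1] open 0.0131 F [0.93 1.04 7.78] M [ 0.164 -0.166  0.017]
shift tool: [-0.0001 -0.0002  0.    ] turn about tool z: 0.2074
```

Emit:
carry_out --moves '[[[0,0,0,0,0,0.07,0.005],[0,0,0,0,0,0.05,0.005],[0,0,0,0,0,0,0.005]]]'

```text
time_s: 14.65
tool_pos: [0.4717, 0.0812, 0.0532]
ee_rot: [-179.8, -0.2, 23.1]
wrist_force: [0.2, 0.5, 8.0]
opening: 0.0133
```

```bash
python3 -c "
from h import *
togo([.4715,.0813,.0532],18)"
```

```text
t 14.65 pos [0.4717 0.0812 0.0532] rot [-1.7984e+02 -1.7000e-01  2.3140e+01] q [-44.2  42.7  41.9 131.4 -64.8  30.3 -16.4] open 0.0133 F [0.18 0.53 7.99] M [ 0.15  -0.158  0.057]
shift tool: [-0.0001 -0.0002 -0.    ] turn about tool z: 0.0896
```

Emit:
carry_out --moves '[[[0,0,0,0,0,0.05,0.005],[0,0,0,0,0,0.04,0.005],[0,0,0,0,0,0,0.005]]]'

```text
time_s: 14.95
tool_pos: [0.4716, 0.0811, 0.0532]
ee_rot: [-179.8, -0.1, 18.0]
wrist_force: [0.2, 1.5, 7.4]
opening: 0.0131
```

```bash
python3 -c "
from h import *
togo([.4715,.0813,.0532],18)
a=camera('scene')
crop('',a,150,150,250,250,6,'pics/g12.png')"
```

```text
t 14.95 pos [0.4716 0.0811 0.0532] rot [-1.7982e+02 -1.5000e-01  1.7980e+01] q [-45.   43.3  43.1 131.4 -65.7  31.2 -20.6] open 0.0131 F [0.18 1.52 7.43] M [ 0.136 -0.2    0.033]
shift tool: [-0.0001 -0.0002  0.    ] turn about tool z: -0.0003
```

View pics/g12.png

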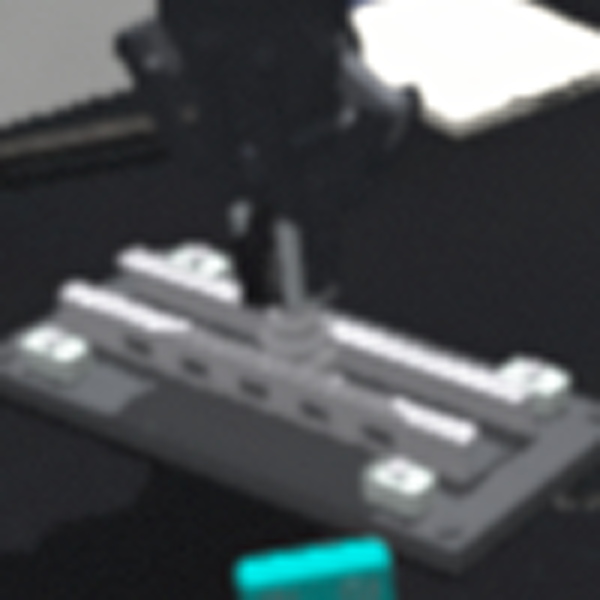

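Emit:
carry_out --moves '[[[0,0,-0.002,0,0,0,0.005],[0,0,-0.0015,0,0,0,0.005],[0,0,0,0,0,0,0.005]]]'

```text
time_s: 15.3
tool_pos: [0.4716, 0.0811, 0.0567]
ee_rot: [-179.8, -0.2, 18.0]
wrist_force: [1.5, -0.1, 6.1]
opening: 0.0131
```

Emit:
carry_out --moves '[[[0,0,-0.001,0,0,0,0.005],[0,0,0,0,0,0,0.005]]]'

```text
time_s: 15.5
tool_pos: [0.4715, 0.0811, 0.0573]
ee_rot: [-179.9, -0.1, 18.0]
wrist_force: [3.2, 0.2, 2.1]
opening: 0.0135
```

Emit:
carry_out --moves '[[[0,0,0,0,0,0,0.016],[0,0,0,0,0,0,0.02],[0,0,0,0,0,0,0.03],[0,0,0,0,0,0,0.045],[0,0,0,0,0,0,0.045]]]'

```text
time_s: 16.0
tool_pos: [0.4692, 0.081, 0.0569]
ee_rot: [-179.7, 0.1, 18.0]
wrist_force: [0.1, 0.8, -0.4]
opening: 0.0451
```

```bash
python3 -c "
from h import *
togo([.4715,.0813,.0532],18)
a=camera('scene')
crop('',a,150,150,250,250,6,'pics/g13.png')"
```

```text
t 16.0 pos [0.4692 0.081  0.0569] rot [-1.7975e+02  9.0000e-02  1.8020e+01] q [-45.4  43.   43.7 131.5 -64.8  31.7 -21.3] open 0.0451 F [ 0.14  0.8  -0.43] M [ 0.009 -0.018 -0.019]
shift tool: [0.0023 0.0004 0.0037] turn about tool z: 0.0004
```

View pics/g13.png

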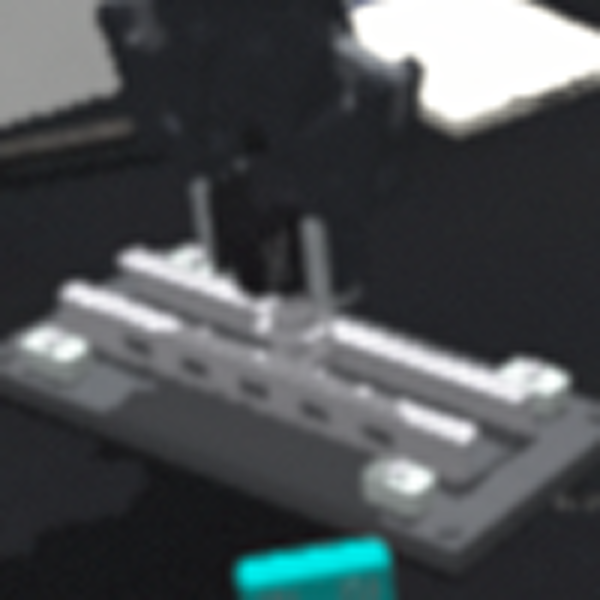

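Emit:
carry_out --moves '[[[0,0,-0.01,0,0,0,0.05],[0,0,-0.02,0,0,0,0.05],[0,0,-0.03,0,0,0,0.05],[0,0,-0.03,0,0,0,0.05],[0,0,-0.03,0,0,0,0.05],[0,0,-0.03,0,0,0,0.05],[0,0,-0.03,0,0,0,0.05],[0,0,-0.03,0,0,0,0.05]]]'

```text
time_s: 16.85
tool_pos: [0.4694, 0.0801, 0.268]
ee_rot: [-179.7, 0.1, 18.0]
wrist_force: [0.5, 0.1, 0.0]
opening: 0.0501
```

```bash
python3 -c "
from h import *
togo([.33,.0,.28],18)
a=camera('scene');b=camera('top')
crop('',a,130,110,270,250,5,'pics/g14.png')
cv2.imwrite('pics/g15.png',b)"
```

```text
t 16.85 pos [0.4694 0.0801 0.268 ] rot [-1.7973e+02  9.0000e-02  1.8000e+01] q [-66.7  28.5  72.8 122.9 -34.7  53.7 -45.7] open 0.0501 F [0.52 0.08 0.02] M [ 0.007 -0.043  0.056]
shift tool: [-0.1574  0.0331 -0.0119] turn about tool z: -0.0
```

View pics/g14.png

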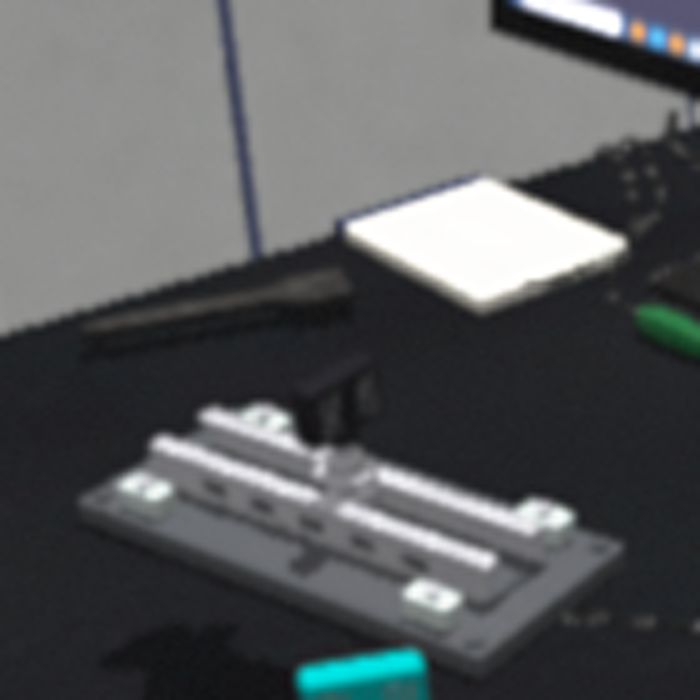

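View pics/g15.png

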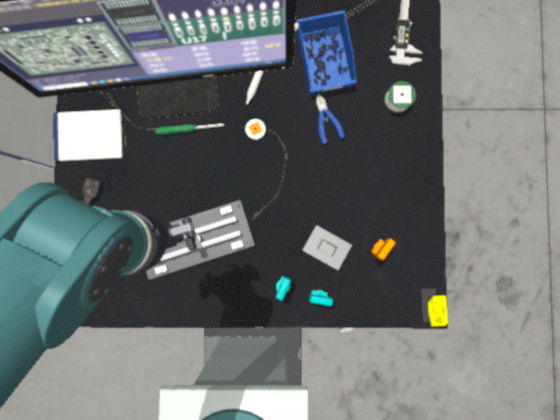

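```bash
python3 -c "
from h import *
print(proj('scene',[.4715,.0812,.075]),proj('top',[.4715,.0812,.09]))
for z in (.038,.01): print(proj('scene',[.4715,.0812,z]))
a=camera('scene');b=camera('top')
crop('',b,150,200,260,280,7,'pics/g16.png');crop('',a,170,170,230,225,12,'pics/g17.png')"
```

```text
[196.68621296 190.24411545] [187.01374173 239.67660677]
[198.39614518 204.70799414]
[199.64576067 215.27817148]
```

View pics/g16.png

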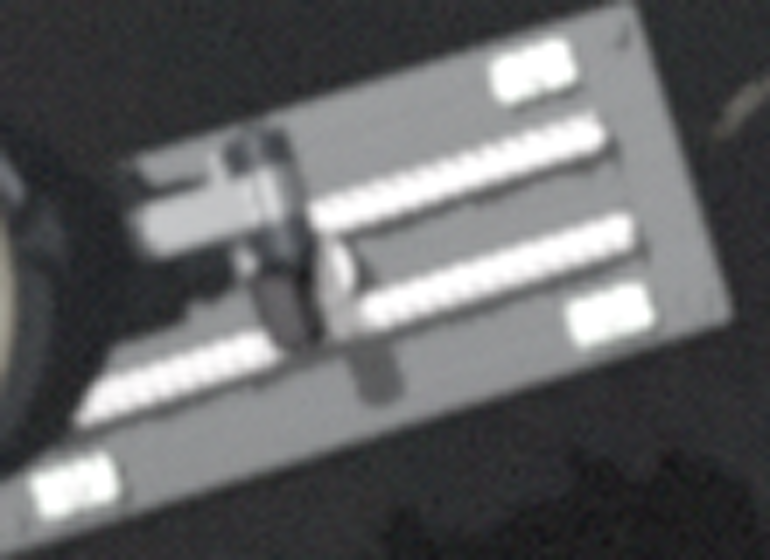

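View pics/g17.png

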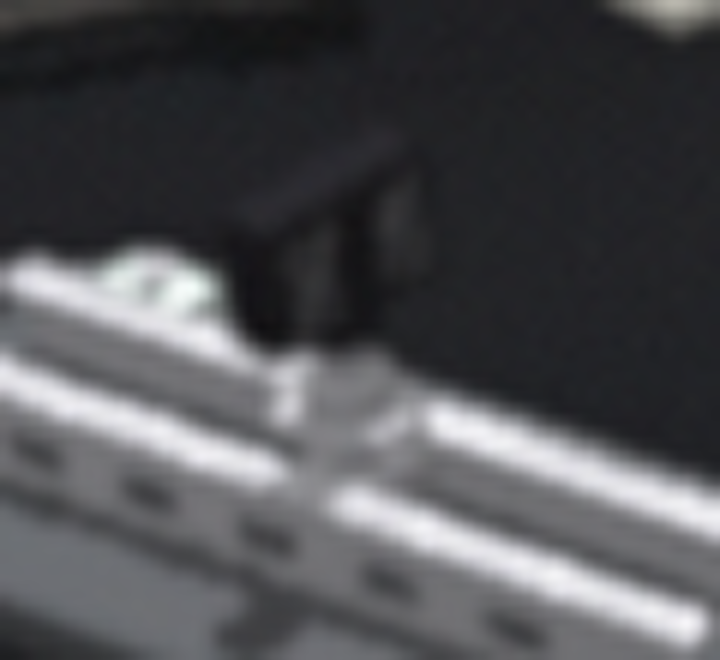

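Emit:
carry_out --moves '[[[-0.02,-0.006,0,0,0,-0.1,0.05]]]'

```text
time_s: 17.15
tool_pos: [0.4506, 0.0801, 0.2665]
ee_rot: [-179.9, 0.0, 23.9]
wrist_force: [-0.4, 0.2, -0.2]
opening: 0.0498
```

```bash
python3 -c "
from h import *
togo([.35,.08,.268],60)"
```

```text
t 17.15 pos [0.4506 0.0801 0.2665] rot [-1.7993e+02  1.0000e-02  2.3930e+01] q [-68.7  26.1  72.7 125.  -32.6  51.5 -42.2] open 0.0498 F [-0.41  0.19 -0.21] M [ 0.022  0.073 -0.009]
shift tool: [-0.092  -0.0407 -0.0014] turn about tool z: -0.6295
```

Joint 3 holds steady. I'll retract a bit more to clear the view.

Emit:
carry_out --moves '[[[-0.02,-0.008,0,0,0,-0.1,0.05],[-0.02,-0.01,0,0,0,-0.1,0.05]]]'

```text
time_s: 17.35
tool_pos: [0.4034, 0.0778, 0.2658]
ee_rot: [-179.7, 0.2, 35.4]
wrist_force: [-0.1, 0.7, 1.3]
opening: 0.0498
```

```bash
python3 -c "
from h import *
togo([.35,.08,.268],60)"
```

```text
t 17.35 pos [0.4034 0.0778 0.2658] rot [-1.7974e+02  1.6000e-01  3.5430e+01] q [-74.6  20.   73.9 129.9 -26.5  47.8 -37.6] open 0.0498 F [-0.1   0.73  1.35] M [-0.005  0.021 -0.029]
shift tool: [-0.0422 -0.0328 -0.002 ] turn about tool z: -0.4287
```

Emit:
carry_out --moves '[[[-0.02,-0.012,0,0,0,-0.1,0.05],[-0.02,-0.016,0,0,0,-0.1,0.05]]]'

```text
time_s: 17.55
tool_pos: [0.3546, 0.0747, 0.266]
ee_rot: [-179.8, 0.1, 46.9]
wrist_force: [-0.9, 0.7, 1.7]
opening: 0.05
```

```bash
python3 -c "
from h import *
togo([.35,.08,.268],60)
b=camera('top')
crop('',b,150,200,260,280,7,'pics/g18.png');cv2.imwrite('pics/g19.png',b)"
```

```text
t 17.55 pos [0.3546 0.0747 0.266 ] rot [-1.7979e+02  1.4000e-01  4.6860e+01] q [-84.1  10.9  76.1 134.8 -15.4  43.8 -40.1] open 0.05 F [-0.9   0.68  1.74] M [-0.012  0.002  0.01 ]
shift tool: [ 0.0007 -0.007  -0.002 ] turn about tool z: -0.2293
```

View pics/g18.png

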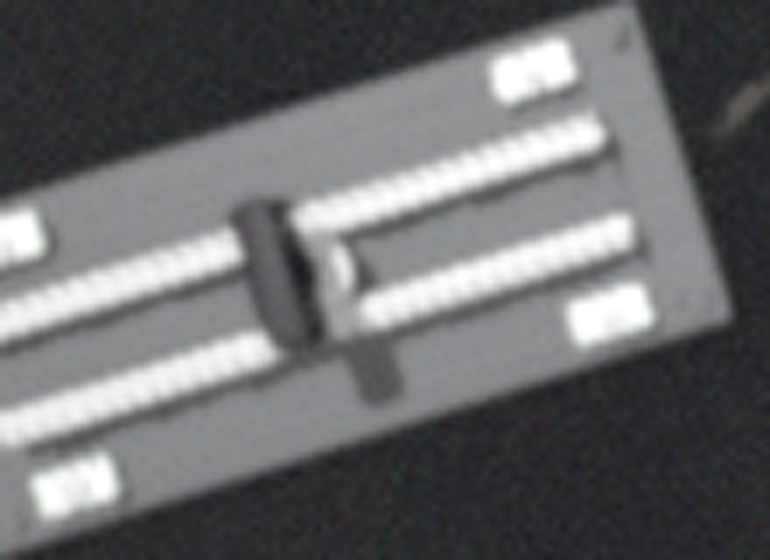

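View pics/g19.png

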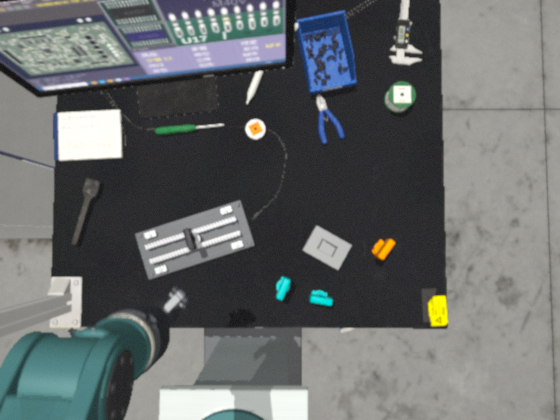

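```bash
python3 - <<'E'
from h import *
from math import *
d=np.array([cos(radians(108)),sin(radians(108))]) # slot dir
n=np.array([cos(radians(18)),sin(radians(18))])
o=np.array([.4715,.0812])
def top(c,z): 
    w=ray("top",(c[0]/7+150-.5+.5/7,c[1]/7+200-.5+.5/7),z)[:2]-o; return (w@d*1000).round(1),(w@n*1000).round(1)
print("bar top ends",top((258,212),.09),top((292,342),.09),"centre",top((274,277),.09))
print("flange right edge",top((357,268),.041))
def sc(c,z):
    w=ray("scene",(c[0]/12+170-.5,c[1]/12+170-.5),z)[:2]-o; return (w@d*1000).round(1),(w@n*1000).round(1)
print("scene bar top near-left corner, far-right corner",sc((232,225),.09),sc((410,140),.09))
print("scene flange left/right",sc((275,400),.0385),sc((425,410),.0385))
b=cv2.imread("pics/g19.png").astype(int);b0=cv2.imread("pics/top0.png").astype(int)
df=np.abs(b-b0).max(2)
for nm,(x,y) in dict(reel=(256,129),cut=(330,120),drv=(190,128),dec1=(283,289),dec2=(321,298),dec3=(383,248)).items(): print(nm,df[y-18:y+18,x-22:x+22].max())
s=get_state();print(s["joint_velocities"].round(2))
E
```

```text
bar top ends (np.float64(-4.6), np.float64(18.8)) (np.float64(-2.9), np.float64(-19.0)) centre (np.float64(-3.5), np.float64(-0.0))
flange right edge (np.float64(-17.9), np.float64(-2.4))
scene bar top near-left corner, far-right corner (np.float64(0.3), np.float64(-22.3)) (np.float64(-4.6), np.float64(20.1))
scene flange left/right (np.float64(16.6), np.float64(-1.4)) (np.float64(-10.0), np.float64(10.7))
reel 17
cut 19
drv 19
dec1 27
dec2 32
dec3 24
[ 4.19  4.52  0.55 -0.92 -8.93  2.39  4.84]
```

Emit:
carry_out --moves '[[[0,0,0,0,0,0,0.05],[0,0,0,0,0,0,0.05],[0,0,0,0,0,0,0.05]]]'

```text
time_s: 17.9
tool_pos: [0.3575, 0.0752, 0.2673]
ee_rot: [-179.9, -0.1, 46.6]
wrist_force: [0.2, 0.1, -0.1]
opening: 0.05
```

```bash
python3 -c "
from h import *
togo([.35,.08,.268],60); print(get_state()['joint_velocities'].round(2))
close_job()"
```

```text
t 17.9 pos [0.3575 0.0752 0.2673] rot [-1.7987e+02 -5.0000e-02  4.6620e+01] q [-84.   11.   76.1 134.6 -15.7  43.9 -40. ] open 0.05 F [ 0.16  0.06 -0.13] M [-0.03  -0.028  0.068]
shift tool: [-0.0016 -0.0088 -0.0007] turn about tool z: -0.2336
[ 0.14  0.3   0.25 -0.4   0.26  0.13 -0.02]
the job is handed in; nothing more can be done
```

The stud is fitted in the strut near its middle, caught under both lips, and the job was handed in at about 18 s of the 72 s allowed.

**What I did:** I folded the arm in to pass the post, gripped the steel stud by its black bar and lifted it out of the nest. I found the slot by sight, then touched both lip edges with 2–5 N and centred between them. I pressed the head through against the spring (about 8 N up at the wrist), turned it 90° clockwise while pressed, let it rise and let go.

**Last checks:**
- **Caught:** as the stud rose, the wrist force dropped from 6.1 to 2.1 N within about 0.6 mm, at the height where the head should meet the lips.
- **Upright:** from above, the flange and bar centres agree to about 0.4 mm, which is under 1° of tilt.
- **Square across the slot:** the bar measured about 2.5° off square in the top view, and about 6–7° from two rougher corner readings in the scene view. I took the top view as the better measure.
- **Position:** the stud sits about 3.5 mm further along the slot than the gripper reading implied, which does not affect the fit.
- **Other things:** the reel, side cutters, screwdriver and decoy studs look unchanged in the pictures, and the gripper touches nothing.
- **Arm:** joint 3 ended at 76.1°, close to its 78.16° limit but within it.

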